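# Torque a coaxial termination on a cavity filter with a break-over wrench

### The job

Take the break-over torque wrench from its tray and fit its open jaw fully onto the hexagon coupling nut of the finned termination on the filter. Tighten the nut clockwise (seen from above) until the handle gives at its joint with a clear bend, and stop there, neither driving the handle on to its stop nor over-tightening the nut. Then ease off, draw the wrench off the nut and lay it flat and straight back inside the tray, leaving everything else on the bench where it is.

Things in the scene. Friction and masses are not known exactly. Their poses are not given: they have to be found in the camera images.
- wrench: steel break-over wrench's head (wrench 196 mm long, 220 g); origin under the jaw's centre at the wrench's underside; x out of the open jaw, handle to -x, z up. Jaw gap 28.2 mm, 43 mm wide outside, 9 mm thick, mid height 7 mm up; jaw floor 16.8 mm behind the centre; flats reach 9 mm ahead of it, then flare as a lead-in to 18 mm ahead. Breakaway pin 36 mm behind the centre
- jaw (a point): centre of the wrench's jaw at mid thickness, where the nut's centre lies when the jaw is fully on; axes as wrench
- grip (a point): hold here: on the wrench's knurled grip, on the handle, 146 mm behind the jaw centre, at mid height; x points along the handle toward the jaw, z up. The grip is a bar 16 mm wide, 14 mm high, 80 mm long, reaching 48 mm from this point toward the jaw and 32 mm away from it
- handle (a joint): bend of the breakaway joint, rad: 0 straight. A spring holds it straight until 0.5 N m acts at its pin the tightening way (5 N across the grip); then the handle swings on clockwise against the head at that load, to a hard stop at 0.30. It springs straight when let off and does not bend the other way. A hand clamped hard on the grip hinders it, as the handle pivots about the pin, not the nut; a light hold lets it
- nut (a joint): turn of the coupling nut, rad, growing clockwise seen from above, from a mark on the thread. It starts hand-tight at -0.30 to 0.05, turns stiffly, the harder the further; where the wrench gives is not known beforehand (somewhere in 0.12 to 0.6, also by how it is held); it stays where it is left, or springs back a little if turned past 0.5; over 0.75 it is overdone
- nut_mid (a point): centre of the hexagon nut at mid height, 62 mm above the bench; turns with the nut, z up. 27 mm across flats, 18 mm high; two flats are parallel to x: the jaw fits with its x along this x or a multiple of 60 degrees from it, with 0.1 rad of play. Below it a fixed collar, 33 mm wide, on which the jaw can rest (top 52.5 mm above the bench); above it the fixed finned body, 33 mm wide, up to 119 mm
- filter: fixed aluminium cavity filter screwed to a grey plate 130 (x) x 190 (y) x 8 mm; origin under the plate's centre. Filter lid 79 x 154 mm, 38 mm above the bench; tuning screws on it up to 44 mm. The jack with termination and nut is at y = +45 mm; the jack at y = -45 mm wears a brass dust cap, 28 mm diameter, up to 70 mm above the bench, which stays
- tray: fixed shallow black tool tray 280 (x) x 160 (y) mm, rim 16 mm high, walls 4 mm, inner floor 4 mm above the bench; origin under its centre. At the start the wrench lies in it near the middle, its grip toward -x, its jaw toward +x
- adapter: brass barrel adapter, 27 mm diameter, 34 mm high, standing in the tray near its far +y corner; bystander, origin at its foot
- cap: loose brass dust cap, 22 mm diameter, 15 mm high, standing on the filter's bench plate; bystander
- screwdriver: screwdriver with a black handle, 190 mm long, lying on the bench; bystander, origin at its middle
- spool: solder spool standing on its flange, 64 mm diameter, 48 mm high; bystander
- solvent: clear solvent bottle, 44 mm diameter, 95 mm high; bystander
- spare_load: spare termination standing upright, 30 mm diameter, 50 mm high; bystander
There are look-alikes about, which are no part of the job. Several things look just like the wrench: the one meant starts farthest to the robot's left.

How it is judged:
By the outcome, as a careful person would: the job done as asked, in the order asked, and still so for the second after the job is handed in, with the robot touching nothing.
It also fails if it takes over 70 s, if anything falls off the work surface, if the arm or the gripper's body presses on something with over 40 N, if the wrist force passes 120 N, or if a joint passes its speed limit or range.

### The arm

A 7-joint arm with a two-finger parallel gripper is mounted at the origin on the work surface. World frame = base frame: x ahead of the robot, y to its left, z up, the work surface at z = 0. Lengths are in m, angles in rad, forces in N, time in s.
With the tool pointing down it reaches from about 0.4 to 0.875 m from the base axis. Payload 19.3 kg.
Tool frame: the origin (TCP) lies midway between the tips of the shut fingers; the grasp point (between the pads) lies 19 mm behind it; z points along the fingers, y is the line along which they close (so a half turn about z gives the same grasp; the last joint's range is limited). The gripper opens to 85 mm and grips with 20 to 120 N. Pads are 22 mm wide; open, the fingers measure 114 mm over their backs; the gripper's body (76 mm by 85 mm) begins 54 mm behind the grasp point. The pads swing forward as they close: fully open they stand 13 mm farther back than shut.
Start: joints at [1.076, 0.521, -0.036, 1.599, 0.021, 1.021, -0.113], TCP at [0.258, -0.569, 0.231] pointing down, gripper open.
Joint ranges: [-2.91, 2.91], [-0.3, 2.13], [-1.5, 1.42], [0.17, 2.43], [-1.26, 4.41], [0.16, 1.93], [-2.52, 2.52]. Speed limits (rad/s): [1.89, 1.89, 2.39, 2.39, 3.01, 3.01, 3.01].

### API

Orientations are given as [roll, pitch, yaw] about the fixed x, y, z axes, in that order (R = Rz(yaw) Ry(pitch) Rx(roll)).
In Python, from workcell import telemetry, grab_frame, calibration, bot, outline_of, landmark_of gives the robot as it stands. The module is installed in compiled form; this text tells all that it offers.
- The arm moves only by the shell command python3 -m inch 'ROWS' [FORCE]. ROWS is JSON, a list of rows, each a list of 7 numbers: the shift along the tool's x, y, z in m, then the turn, a rotation vector about the tool's x, y, z in rad, then the closure, from 0 (fully open) to 1 (shut). A call has 1 to 5 rows; each row shifts and turns the commanded pose from where the row before left it, along the tool's axes as they then stand; what a row does not reach is not made up. A row lasts 1/10 s, in which the tool goes at most 50 mm and 8.59 degrees, less where a joint would pass 70% of its speed; a pose out of reach is approached as far as the arm can. A call is refused whole if a number of a shift passes 0.05 or a number of a turn 0.15, either way. A call with a gripper value outside its range is refused whole. The fingers move at their own pace and stop on an object; FORCE is the grip in N (left out, the last holds). Time passes only in rows, so rows that do not move let the fingers close. It gives the time, the measured TCP pose, the force, the opening and the grip force at its end, in the units of the state.
- telemetry.observe(): the state, without advancing time (a new reading comes with each control period).
- grab_frame(name): name is "side" or "top" or "wrist"; returns the picture (384x512x3 uint8, red, green, blue); there is no depth.
- calibration(name): a dict with "fovy" (degrees; the focal length in pixels is half the picture's height over the tangent of half this angle, whatever the lens; pixels are square), "cx", "cy" (the principal point, pixels), "pose" (4x4, takes a point from camera to world coordinates). Camera axes: x right, y down, z forward; pixel columns grow to the right and rows downward; lengths in m; the calibration is good to about 2 mm. A picture is of the moment at which its call begins: read the wrist's pose just before it. calibration takes no time and is no camera call; for the wrist camera it gives the pose at the moment of the call.
- bot.job_done(): hands the job in; it is judged then, once.
Trained networks look in the newest picture that a camera, given by its name, has taken for a name from the list of things; names that differ only in an ending like _2 or _b are one class to them, and where a whole thing is asked for, a point or a joint stands for the part that bears it (a point fixed in the world has none). Each returns a list of dicts, best first, with "score" (0 to 1); they miss things now and then, are a little off and sometimes report something else, mostly with a low value. They report only what shows in the picture. A call takes as long as a camera call. They do not tell look-alikes from the thing itself.
- outline_of(label, camera): "region" (384x512 bool, what is visible of it) and "rect" ([left, top, right, bottom] in pixels, round what is visible of it).
- landmark_of(label, camera): "xy" ([column, row] in pixels: a listed point, or the origin of a listed thing).
The state is a dict: "clock": time; "qpos": joint angles; "qd": joint speeds; "joint_efforts": joint torques, N m; "position": TCP position; "tool_rot": TCP orientation; "force": force on the tool from outside, world axes, zero at the start; "moment": the same for the moment, N m; "grip_width": finger opening in m; "finger_force": force on a finger pad.
Only numpy, scipy, OpenCV 4.12 (cv2) and the standard library are available. Lean on these libraries where they do the work, as an engineer would, in place of code of your own. Each camera call takes 0.05 s, during which the arm holds its last target. There are 200 camera calls.

## Working session

There is one attempt and no reset: what is moved stays moved. The work goes in short steps, Python scripts to look and compute and a shell command to move; the robot and the scene stay as the last step left them, time stands still between calls to the robot, and variables do not carry over. Pictures are saved under pics/ and viewed, at most 10 in all, crops included, and the job is handed in when it is done.

```bash
mkdir -p pics; cat > h.py <<'E'
import numpy as np, cv2
from workcell import telemetry, grab_frame, calibration, bot, outline_of, landmark_of
from scipy.spatial.transform import Rotation as R
def save(n,fn):
    im=grab_frame(n); cv2.imwrite('pics/'+fn,cv2.cvtColor(im,cv2.COLOR_RGB2BGR)); return im
def K(c): 
    f=192/np.tan(np.radians(c['fovy'])/2); return f,c['cx'],c['cy']
def ray(c,xy):
    f,cx,cy=K(c); P=np.array(c['pose']); d=P[:3,:3]@np.array([(xy[0]-cx)/f,(xy[1]-cy)/f,1]); return P[:3,3],d/np.linalg.norm(d)
def atz(c,xy,z):
    o,d=ray(c,xy); return o+d*(z-o[2])/d[2]
def tri(rs):
    A=np.zeros((3,3));b=np.zeros(3)
    for o,d in rs:
        M=np.eye(3)-np.outer(d,d);A+=M;b+=M@o
    return np.linalg.solve(A,b)
def proj(c,p):
    P=np.array(c['pose']); q=P[:3,:3].T@(np.array(p)-P[:3,3]); f,cx,cy=K(c); return np.array([cx+f*q[0]/q[2],cy+f*q[1]/q[2]])
def st():
    s=telemetry.observe(); print({k:np.round(s[k],4).tolist() for k in s})
    return s
E
python3 - <<'E'
from h import *
np.set_printoptions(precision=4,suppress=True)
st()
a=save('top','t0.png');b=save('side','s0.png')
print(calibration('top'));print(calibration('side'))
ct,cs=calibration('top'),calibration('side')
for l,z in [('wrench',0.004),('jaw',.011),('grip',.011),('nut_mid',.062),('filter',0),('tray',0)]:
    for cam,c in (('top',ct),('side',cs)):
        for r in landmark_of(l,cam)[:4]: print(l,cam,r['score'],np.round(r['xy'],1),atz(c,r['xy'],z))
cv2.imwrite('pics/ts0.png',cv2.resize(np.vstack([a,b])[:,:,::-1],None,fx=.78,fy=.78))
E
```

```text
{'clock': 0.0, 'qpos': [1.0758, 0.522, -0.0363, 1.6, 0.0212, 1.0211, -0.1128], 'qd': [-0.0007, -0.0002, -0.0014, 0.0017, 0.0022, -0.001, -0.0003], 'joint_efforts': [0.0007, -92.7106, 1.9799, -36.9931, 0.0177, 0.0082, -0.0001], 'position': [0.2574, -0.5692, 0.2307], 'tool_rot': [-3.1405, 0.0001, 0.4247], 'force': [-0.2806, -0.5358, 0.0016], 'moment': [-0.0022, -0.0229, -0.0003], 'finger_force': 0.0, 'grip_width': 0.0856}
{'fovy': 56.79327666204532, 'cx': 255.38462503644178, 'cy': 199.1116579493252, 'pose': array([[-0.0049, -0.9923,  0.1234,  0.4226],
       [-0.9999,  0.0062,  0.0101,  0.1431],
       [-0.0108, -0.1233, -0.9923,  1.0724],
       [ 0.    ,  0.    ,  0.    ,  1.    ]])}
{'fovy': 45.073202666971135, 'cx': 254.23609022012056, 'cy': 191.0044239224139, 'pose': array([[ 0.922 , -0.2773,  0.2703,  0.2506],
       [-0.3872, -0.6635,  0.6402, -0.5885],
       [ 0.0019, -0.6949, -0.7191,  0.867 ],
       [ 0.    ,  0.    ,  0.    ,  1.    ]])}
wrench top 0.8 [233.8 168.4] [0.6508 0.2197 0.004 ]
wrench top 0.76 [329.9 281.3] [ 0.3106 -0.064   0.004 ]
wrench side 0.68 [277.3 170.4
[... 170 characters left out ...]
0.065   0.011 ]
jaw top 0.68 [231.7 168.8] [0.6481 0.2256 0.011 ]
jaw side 0.9 [273.1 171.8] [0.6467 0.22   0.011 ]
jaw side 0.74 [181.2 306.5] [ 0.3038 -0.0749  0.011 ]
grip top 0.71 [235.6 214. ] [0.51   0.2134 0.011 ]
grip top 0.7 [297.4 239.6] [0.4328 0.0298 0.011 ]
grip side 0.77 [220.6 257.9] [0.421  0.0092 0.011 ]
grip side 0.72 [227.5 188.6] [0.5119 0.2082 0.011 ]
grip side 0.34 [275.1 170.9] [0.6531 0.2212 0.011 ]
nut_mid top 0.57 [379.2 185.8] [ 0.5845 -0.2021  0.062 ]
nut_mid side 0.43 [337.8 296.4] [ 0.5935 -0.2038  0.062 ]
filter side 0.6 [331.5 328.5] [ 0.5709 -0.234   0.    ]
tray top 0.91 [224.5 185.7] [0.5979 0.2483 0.    ]
tray side 0.66 [249.7 175.2] [0.5881 0.2426 0.    ]
```

View pics/t0.png

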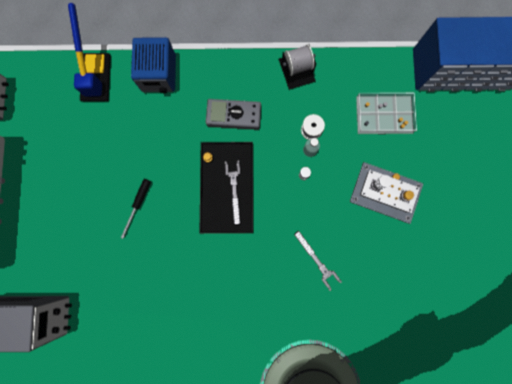

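View pics/s0.png

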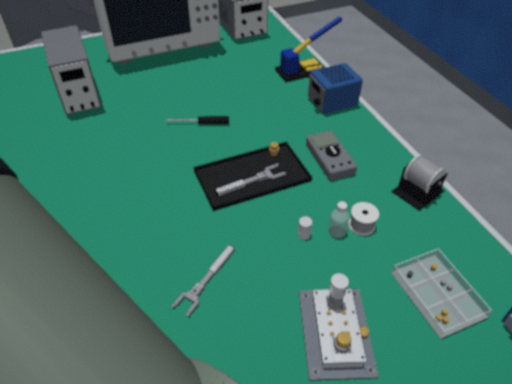

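Top view: the target wrench lies in the tray (jaw about (232,168), grip about (236,214)) and its look-alike is at (315,260). The filter is at (387,192), with the white termination at (378,185) and the brass cap at (408,195). The side view agrees.

```bash
python3 - <<'E'
from h import *
np.set_printoptions(precision=4,suppress=True)
s=telemetry.observe();c=calibration('wrist')
Rt=R.from_euler('xyz',s['tool_rot']).as_matrix();P=np.array(c['pose'])
print(c['fovy'],c['cx'],c['cy'],Rt.T@(P[:3,3]-s['position']),Rt.T@P[:3,:3])
ct,cs=calibration('top'),calibration('side')
def t(a,b): return tri([ray(ct,a),ray(cs,b)])
print('jaw',t([231.7,168.8],[273.1,171.8]),'grip',t([235.6,214],[227.5,188.6]),'nut',t([379.2,185.8],[337.8,296.4]))
for l in ('filter','cap','spool','solvent','spare_load','adapter'):
    print(l,[ (round(r['score'],2),np.round(r['xy'],1),atz(ct,r['xy'],0)[:2]) for r in landmark_of(l,'top')[:3]])
E
```

```text
65.12510269595695 252.16294448971172 195.45049242061745 [ 0.0829 -0.0009 -0.1427] [[-0.0009 -0.9462 -0.3237]
 [ 1.     -0.0006 -0.0011]
 [ 0.0009 -0.3237  0.9462]]
jaw [0.6495 0.226  0.0047] grip [0.5119 0.2134 0.0057] nut [ 0.5886 -0.2035  0.063 ]
filter []
cap [(0.54, array([394. , 177.2]), array([ 0.6207, -0.2696]))]
spool [(0.65, array([314. , 131.4]), array([ 0.7671, -0.0294]))]
solvent [(0.8, array([311. , 145.9]), array([ 0.7208, -0.019 ]))]
spare_load [(0.45, array([303.3, 173.1]), array([0.6354, 0.0067]))]
adapter [(0.63, array([211.3, 159.4]), array([0.6805, 0.2896])), (0.61, array([311.7, 146.5]), array([ 0.7189, -0.0211]))]
```

```bash
python3 -m inch '[[0.041,-0.025,0,0,0,0,0],[0.041,-0.025,0,0,0,0,0],[0.041,-0.025,0,0,0,0,0],[0.041,-0.025,0,0,0,0,0],[0.041,-0.025,0,0,0,0,0]]'
python3 -m inch '[[0.041,-0.025,0,0,0,0,0],[0.041,-0.025,0,0,0,0,0],[0.041,-0.025,0,0,0,0,0],[0.041,-0.025,0,0,0,0,0],[0.041,-0.025,0,0,0,0,0]]'
python3 -m inch '[[0.041,-0.025,0,0,0,0,0],[0.041,-0.025,0,0,0,0,0],[0,0,0,0,0,0,0]]'
```

```text
clock: 1.5
position: [0.3937, -0.3694, 0.2315]
tool_rot: [3.141, -0.0, 0.425]
force: [1.3, -1.1, -0.0]
grip_width: 0.0853
finger_force: 0.0
clock: 2.0
position: [0.529, -0.171, 0.2316]
tool_rot: [3.141, -0.0, 0.425]
force: [-0.1, -1.6, -0.6]
grip_width: 0.0853
finger_force: 0.0
clock: 2.3
position: [0.5849, -0.0865, 0.2311]
tool_rot: [-3.139, -0.002, 0.433]
force: [-1.5, -1.0, 0.6]
grip_width: 0.0854
finger_force: 0.0
```

```bash
python3 -m inch '[[0,0,0.045,0,0,0,0],[0,0,0.045,0,0,0,0],[0,0,0.045,0,0,0,0],[0,0,0.03,0,0,0,0],[0,0,0,0,0,0,0]]'
python3 - <<'E'
from h import *
np.set_printoptions(precision=4,suppress=True)
c=calibration('wrist');im=save('wrist','w0.png')
for r in landmark_of('nut_mid','wrist')[:2]: print(r['score'],r['xy'],atz(c,r['xy'],.062))
p=proj(c,[.5865,-.2035,.062]);print(p)
x,y=int(p[0]),int(p[1]);cr=im[max(0,y-75):y+75,max(0,x-100):x+100];print(max(0,x-100),max(0,y-75))
cv2.imwrite('pics/w0c.png',cv2.resize(cr[:,:,::-1],None,fx=4,fy=4,interpolation=cv2.INTER_CUBIC))
E
```

```text
clock: 2.8
position: [0.5799, -0.0931, 0.0628]
tool_rot: [-3.139, 0.005, 0.425]
force: [-0.1, 0.2, -0.2]
grip_width: 0.0852
finger_force: 0.0
0.55 [430.8, 308.2] [ 0.5902 -0.2005  0.062 ]
[431.3888 314.6483]
331 239
```

View pics/w0c.png

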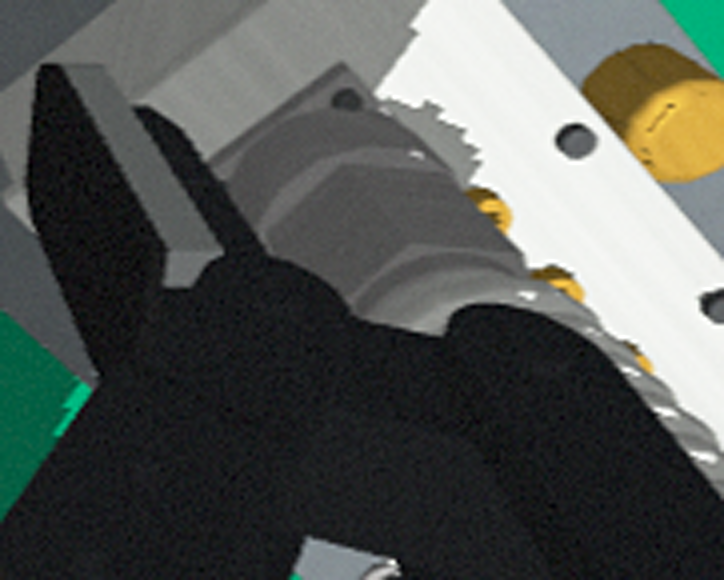

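The crop shows the nut's near corner edge from about (345,165) to (430,250) in crop pixels, but an open finger hides the rest. I'll close the fingers for a clear view.

```bash
python3 -m inch '[[-0.012,-0.006,0,0,0,0,1],[0,0,0,0,0,0,1],[0,0,0,0,0,0,1],[0,0,0,0,0,0,1],[0,0,0,0,0,0,1]]'
python3 - <<'E'
from h import *
np.set_printoptions(precision=4,suppress=True)
c=calibration('wrist');im=save('wrist','w1.png')
for r in landmark_of('nut_mid','wrist')[:2]: print(r['score'],r['xy'],atz(c,r['xy'],.062))
p=proj(c,[.5885,-.202,.062]);print(p)
x,y=int(p[0]),int(p[1]);x0,y0=max(0,x-80),max(0,y-70);cr=im[y0:y+60,x0:x+80];print(x0,y0)
cv2.imwrite('pics/w1c.png',cv2.resize(cr[:,:,::-1],None,fx=4.5,fy=4.5,interpolation=cv2.INTER_CUBIC))
E
```

```text
clock: 3.4
position: [0.5694, -0.0928, 0.0668]
tool_rot: [3.141, -0.001, 0.425]
force: [0.4, 0.7, -0.3]
grip_width: 0.0121
finger_force: 0.0
0.8 [437.2, 289.9] [ 0.59   -0.2003  0.062 ]
0.53 [150.7, 73.2] [ 0.6332 -0.0122  0.062 ]
[438.1254 292.8583]
358 222
```

View pics/w1c.png

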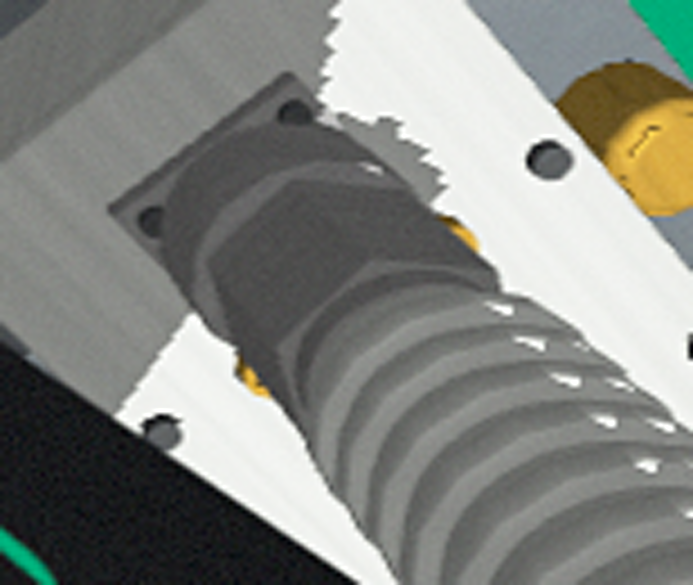

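Clear view. In crop pixels the nut's bottom corners are A (290,180) and B (212,260). The top corners are A' (372,263), B' (292,345) and C' (495,285). I'll fit the hexagon to them.

```bash
python3 - <<'E'
from h import *
from scipy.optimize import least_squares
np.set_printoptions(precision=4,suppress=True)
c=calibration('wrist')
px=lambda p: np.array(p)/4.5-.4+np.array([358,222])
r=.0135/np.cos(np.pi/6)
# A,B consecutive corners; C beyond A
obs=[(0,.053,(290,180)),(1,.053,(212,260)),(0,.071,(372,263)),(1,.071,(292,345)),(-1,.071,(495,285))]
def f(v,n=5,full=False):
    out=[]
    for k,z,p in obs[:n]:
        a=v[2]-k*np.pi/3*v3
        out+=list(proj(c,[v[0]+r*np.cos(a),v[1]+r*np.sin(a),z+v[3]])-px(p))
    return np.array(out)
for v3 in (1,-1):
  for n in (4,5):
    for a0 in np.arange(0,6.28,.5):
        s=least_squares(f,[.589,-.201,a0,0],kwargs=dict(n=n))
        if s.cost<20: print(v3,n,s.x,s.cost,'flat-normal mod60deg',np.degrees(s.x[2]+np.pi/6)%60, 'corner',np.degrees(s.x[2])%60); break
print('flange',atz(c,px((110,210)),.038),atz(c,px((288,75)),.038))
print('cap',atz(c,px((545,160)),.038),'side edge of lid',atz(c,px((470,10)),.038),atz(c,px((690,265)),.038))
st()
E
```

```text
1 4 [ 0.5923 -0.1782 -1.1849 -0.0044] 3.0032781712533443 flat-normal mod60deg 22.110737024915714 corner 52.11073702491572
-1 4 [ 0.5886 -0.205   0.9095 -0.0044] 3.0032781713219623 flat-normal mod60deg 22.110792661907965 corner 52.110792661907965
-1 5 [ 0.5864 -0.2063  0.8069 -0.006 ] 7.089247509939401 flat-normal mod60deg 16.231827428521797 corner 46.2318274285218
flange [ 0.5799 -0.1802  0.038 ] [ 0.6089 -0.1912  0.038 ]
cap [ 0.6127 -0.2326  0.038 ] side edge of lid [ 0.6276 -0.2083  0.038 ] [ 0.6072 -0.2634  0.038 ]
{'clock': 3.5, 'qpos': [0.1644, 0.6695, -0.1494, 1.8451, 0.1556, 0.6379, -1.2245], 'qd': [-0.0021, 0.0034, 0.0013, 0.0052, 0.0001, -0.0028, -0.0008], 'joint_efforts': [0.0225, -95.2958, -0.4626, -25.7097, 0.0105, 0.0102, 0.003], 'position': [0.5691, -0.0928, 0.0665], 'tool_rot': [3.1415, -0.0003, 0.4247], 'force': [-0.1603, 0.3254, -0.4304], 'moment': [-0.0078, 0.0572, 0.0065], 'finger_force': 0.0, 'grip_width': 0.0002}
```

```bash
python3 - <<'E'
from h import *
from scipy.optimize import least_squares
np.set_printoptions(precision=4,suppress=True)
c=calibration('wrist')
px=lambda p: np.array(p)/4.5-.4+np.array([358,222])
r=.0135/np.cos(np.pi/6)
obs=[(0,.053,(290,180)),(1,.053,(212,260)),(0,.071,(372,263)),(1,.071,(292,345)),(-1,.071,(495,285))]
def f(v,n,r):
    out=[]
    for k,z,p in obs[:n]:
        a=v[2]+k*np.pi/3
        q=np.array([v[0]+r*np.cos(a),v[1]+r*np.sin(a),z]); out+=list(proj(c,q)+v[3:5]-px(p))
    return np.array(out)*4.5
for n in (4,5):
  for rr in (r,r*.97):
    s=least_squares(lambda v:np.append(f(v,n,rr),(v[3:5])/1.0),[.589,-.201,.85,0,0])
    print(n,s.x,s.cost,'jaw x dir',np.degrees(s.x[2])-60,s.fun)
# line AB only, top and bottom
for z,a,b in((.053,(290,180),(212,260)),(.071,(372,263),(292,345))):
    for dz in(0,-.004):
        A,B=atz(c,px(a),z+dz),atz(c,px(b),z+dz); d=A-B; print(A,B,np.linalg.norm(d),np.degrees(np.arctan2(d[1],d[0])))
# corrected top-camera: wrench fine
E
```

```text
4 [ 0.5895 -0.2027  0.9195 -1.4996 -1.945 ] 68.70505309797859 jaw x dir -7.31853587739058 [ 2.706  -2.7944  2.1233  2.9443  2.1308 -5.0825 -6.6269  5.3648 -1.4996
 -1.945 ]
4 [ 0.59   -0.202   0.9112 -1.6438 -1.1574] 40.51635053007761 jaw x dir -7.792456006622409 [ 1.864  -1.2849  2.8425  1.6143  1.3186 -3.7378 -5.6598  3.6656 -1.6438
 -1.1574]
5 [ 0.586  -0.2024  0.8178  0.3872 -4.4242] 182.14144821291163 jaw x dir -13.145699559133838 [  5.7473   1.7722  -2.9175   1.1522   4.2135   0.7492 -13.2592   4.2775
   6.1299  -6.968    0.3872  -4.4242]
5 [ 0.5873 -0.2019  0.817  -0.5403 -2.7929] 118.91126708827154 jaw x dir -13.188240824095033 [  5.2208   2.928   -1.1744   0.1938   4.2215   1.4093 -10.7298   2.6944
   2.582   -6.6048  -0.5403  -2.7929]
[ 0.5992 -0.1886  0.053 ] [ 0.5846 -0.1861  0.053 ] 0.014838716435721641 -9.535578852729586
[ 0.5981 -0.192   0.049 ] [ 0.5831 -0.1894  0.049 ] 0.015218716577998 -9.535578852729602
[ 0.599 -0.189  0.071] [ 0.5853 -0.1871  0.071 ] 0.013857553471110881 -7.987938200132837
[ 0.5977 -0.1928  0.067 ] [ 0.5836 -0.1908  0.067 ] 0.014258649234981127 -7.9879382001328025
```

```bash
python3 -m inch '[[0,0,-0.045,0,0,0,0],[0.010,-0.043,-0.013,0,0,0,0],[0.010,-0.043,-0.013,0,0,0,0],[0.010,-0.043,-0.013,0,0,0,0],[0.010,-0.043,-0.013,0,0,0,0]]'
python3 -m inch '[[0.011,-0.043,-0.012,0,0,0,0],[0.011,-0.043,-0.012,0,0,0,0],[0.012,-0.044,-0.012,0,0,0.145,0],[0,0,0,0,0,0.145,0],[0,0,0,0,0,0.045,0]]'
python3 -m inch '[[0,0,0,0,0,0,0]]'
python3 - <<'E'
from h import *
np.set_printoptions(precision=4,suppress=True)
c=calibration('wrist');im=save('wrist','w2.png')
s=st()
for l,z in(('jaw',.011),('grip',.011),('wrench',.004),('tray',0)):
  for r in landmark_of(l,'wrist')[:2]: print(l,r['score'],r['xy'],atz(c,r['xy'],z))
np.save('c2.npy',np.array([K(c)+(0,)]+list(map(tuple,c['pose']))))
E
```

```text
clock: 4.0
position: [0.5339, 0.082, 0.164]
tool_rot: [3.142, -0.0, 0.425]
force: [0.8, -0.2, -0.0]
grip_width: 0.0725
finger_force: 0.0
clock: 4.5
position: [0.5114, 0.2146, 0.1996]
tool_rot: [-3.141, -0.0, 0.087]
force: [0.0, -0.8, -0.6]
grip_width: 0.0853
finger_force: 0.0
clock: 4.6
position: [0.5117, 0.2132, 0.1994]
tool_rot: [3.141, -0.0, 0.09]
force: [-0.7, -0.0, -0.2]
grip_width: 0.0856
finger_force: 0.0
{'clock': 4.65, 'qpos': [-0.4081, 0.449, -0.126, 1.8176, 0.0711, 0.8794, -2.0464], 'qd': [0.0144, 0.0004, -0.0077, 0.002, 0.0039, -0.002, 0.0178], 'joint_efforts': [-1.2765, -82.19, 0.283, -33.4721, -0.1074, -0.0093, -0.7609], 'position': [0.5118, 0.2129, 0.1993], 'tool_rot': [3.1414, -0.0, 0.0914], 'force': [-0.1679, 0.109, 0.2268], 'moment': [-0.0091, -0.0172, -0.001], 'finger_force': 0.0, 'grip_width': 0.0855}
jaw 0.77 [253.8, 25.4] [0.6557 0.2255 0.011 ]
jaw 0.68 [255.3, 30.0] [0.6519 0.2237 0.011 ]
grip 0.95 [406.0, 246.8] [0.4312 0.0163 0.011 ]
grip 0.81 [253.1, 172.2] [0.5089 0.213  0.011 ]
wrench 0.85 [257.8, 26.9] [0.6561 0.2215 0.004 ]
wrench 0.79 [441.4, 323.2] [ 0.3151 -0.0673  0.004 ]
tray 0.79 [233.3, 88.1] [0.5966 0.2422 0.    ]
tray 0.28 [458.9, 74.9] [0.6309 0.0056 0.    ]
```

View pics/w2.png

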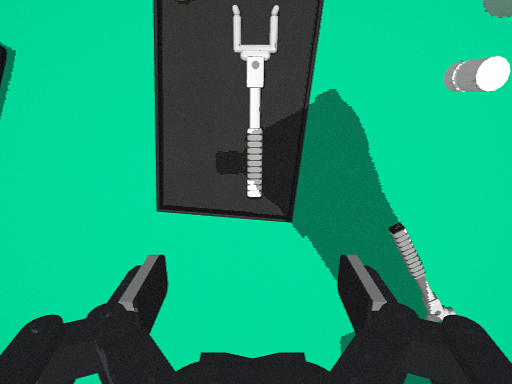

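The wrench lies straight in the tray: jaw about (255,27), pin (255,65), grip about (254,165), and its end at (254,197). Tightening from this yaw would run joint 7 out of range, so I'll turn the gripper half round.

```bash
python3 -m inch '[[0,0,0.004,0,0,-0.149,0],[0,0,0.004,0,0,-0.149,0],[0,0,0.004,0,0,-0.149,0],[0,0,0.004,0,0,-0.149,0],[0,0,0.004,0,0,-0.149,0]]' | head -3
python3 -m inch '[[0,0,0.004,0,0,-0.149,0],[0,0,0.004,0,0,-0.149,0],[0,0,0.004,0,0,-0.149,0],[0,0,0.004,0,0,-0.149,0],[0,0,0.004,0,0,-0.149,0]]' | head -3
python3 -m inch '[[0,0,0.004,0,0,-0.149,0],[0,0,0.004,0,0,-0.149,0],[0,0,0.004,0,0,-0.149,0],[0,0,0.004,0,0,-0.149,0],[0,0,0.004,0,0,-0.149,0]]'| head -3
python3 -m inch '[[0,0,0.004,0,0,-0.149,0],[0,0,0.004,0,0,-0.149,0],[0,0,0.004,0,0,-0.149,0],[0,0,0.004,0,0,-0.149,0],[0,0,0.004,0,0,-0.149,0]]'| head -3
python3 -m inch '[[0,0,0.004,0,0,-0.149,0],[0,0,0,0,0,0,0]]'| head -3
python3 - <<'E'
from h import *
np.set_printoptions(precision=4,suppress=True)
a=np.load('c2.npy')
f,cx,cy=a[0,:3]; c2=dict(fovy=np.degrees(2*np.arctan(192/f)),cx=cx,cy=cy,pose=a[1:])
for n,p,z in(('end',(254,197),.011),('pin',(255,65),.011),('jawmid',(255,25),.011),('tl',(236,8),.01),('tr',(274,8),.01)): print(n,atz(c2,p,z))
c=calibration('wrist');im=save('wrist','w3.png');s=st()
for l,z in(('jaw',.011),('grip',.011),('wrench',.004),('tray',0)):
  for r in landmark_of(l,'wrist')[:2]: print(l,r['score'],r['xy'],atz(c,r['xy'],z))
  if l=='grip':
     for r2 in landmark_of(l,'wrist')[:2]: print('tri',tri([ray(c,r2['xy']),ray(c2,(253.1,172.2))]))
E
```

```text
clock: 5.35
position: [0.5119, 0.2125, 0.1792]
tool_rot: [-3.142, -0.0, 0.841]
clock: 5.85
position: [0.5119, 0.2125, 0.1592]
tool_rot: [3.142, -0.0, 1.586]
clock: 6.35
position: [0.512, 0.2125, 0.1392]
tool_rot: [3.141, -0.0, 2.331]
clock: 6.85
position: [0.512, 0.2125, 0.1192]
tool_rot: [3.141, 0.0, 3.076]
clock: 7.05
position: [0.5117, 0.2122, 0.1147]
tool_rot: [3.141, -0.001, -3.062]
end [0.4793 0.2092 0.011 ]
pin [0.6204 0.2211 0.011 ]
jawmid [0.6562 0.2244 0.011 ]
tl [0.6692 0.2439 0.01  ]
tr [0.6724 0.2075 0.01  ]
{'clock': 7.1, 'qpos': [0.084, 0.701, -0.8414, 1.8566, 0.6649, 0.8921, 0.5636], 'qd': [-0.0144, -0.017, 0.0142, -0.0041, -0.0133, -0.0047, -0.0554], 'joint_efforts': [0.6636, -87.019, -18.3449, -26.3385, 0.5082, 0.1357, 1.9959], 'position': [0.5118, 0.2124, 0.1151], 'tool_rot': [3.1412, -0.0007, -3.0678], 'force': [-0.5457, -0.5452, 0.3667], 'moment': [-0.035, -0.0309, 0.0018], 'finger_force': 0.0, 'grip_width': 0.0853}
jaw 0.96 [251.8, 326.2] [0.6518 0.2238 0.011 ]
jaw 0.41 [316.0, 351.1] [0.679  0.2937 0.011 ]
grip 0.87 [251.8, 194.7] [0.5109 0.2127 0.011 ]
grip 0.73 [6.3, 77.1] [0.4311 0.0186 0.011 ]
tri [0.5098 0.2128 0.0144]
tri [0.4902 0.1944 0.1956]
wrench 0.89 [255.5, 327.1] [0.659  0.2282 0.004 ]
wrench 0.66 [41.4, 286.0] [0.625  0.0123 0.004 ]
tray 0.82 [274.7, 270.5] [0.5918 0.2418 0.    ]
```

View pics/w3.png

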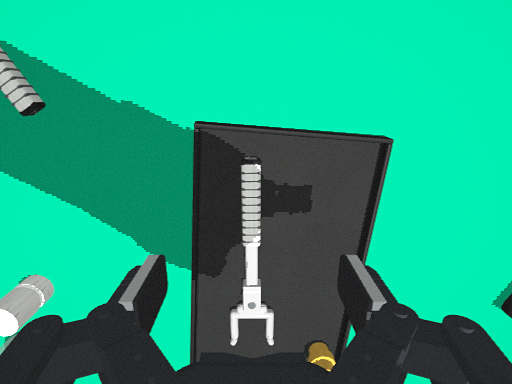

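Half turned, the wrench is at jaw (252,326), grip (252,195). The tray's side wall is at about column 197, too close for fully open fingers, so I'll descend half open.

```bash
python3 -m inch '[[0.001,0,0.03,0,0,-0.009,0.55],[0,0,0.03,0,0,0,0.55],[0,0,0.02,0,0,0,0.55],[0,0,0.02,0,0,0,0.55],[0,0,0.007,0,0,0,0.55]]' 60
python3 -m inch '[[0,0,0.001,0,0,0,0.55],[0,0,0,0,0,0,1],[0,0,0,0,0,0,1],[0,0,0,0,0,0,1],[0,0,0,0,0,0,1]]' 60
```

```text
clock: 7.85
position: [0.5101, 0.2125, 0.0069]
tool_rot: [-3.141, -0.002, -3.056]
force: [0.2, -0.3, 0.5]
grip_width: 0.0381
finger_force: 0.0
clock: 8.35
position: [0.5113, 0.213, 0.0085]
tool_rot: [3.141, 0.001, -3.056]
force: [-1.5, -0.0, 5.7]
grip_width: 0.0143
finger_force: 59.2
```

```bash
python3 -m inch '[[0,0,-0.01,0,0,0,1],[0,0,-0.03,0,0,0,1],[0,0,-0.04,0,0,0,1],[0,0,-0.04,0,0,0,1],[0,0,0,0,0,0,1]]' 90
python3 - <<'E'
from h import *
np.set_printoptions(precision=4,suppress=True)
s=st();P=np.array(s['position']);Rt=R.from_euler('xyz',s['tool_rot']).as_matrix()
ct,cs=calibration('top'),calibration('side');c=calibration('wrist')
save('wrist','w4.png');save('top','t4.png');save('side','s4.png')
for l in('jaw','grip'):
  o={}
  for cam,cc in(('wrist',c),('top',ct),('side',cs)):
    rr=[(round(r['score'],2),np.round(r['xy'],1)) for r in landmark_of(l,cam)[:3]];print(l,cam,rr);o[cam]=rr
print('expected jaw px',[proj(cc,P+Rt@np.array([-.146,0,-.004])) for cc in(c,ct,cs)])
E
```

```text
clock: 8.85
position: [0.5126, 0.2139, 0.1327]
tool_rot: [3.14, 0.007, -3.056]
force: [0.7, 1.0, -3.7]
grip_width: 0.013
finger_force: 88.3
{'clock': 8.85, 'qpos': [0.096, 0.6767, -0.8611, 1.848, 0.6454, 0.9147, 0.5887], 'qd': [-0.0245, 0.0676, 0.0605, 0.0485, 0.0634, -0.0664, -0.0511], 'joint_efforts': [2.0497, -90.0675, -18.8488, -28.8021, -1.3107, 1.6818, 1.181], 'position': [0.5126, 0.2139, 0.1327], 'tool_rot': [3.1396, 0.0066, -3.0557], 'force': [0.6903, 0.9621, -3.6752], 'moment': [0.0293, 0.1528, -0.0094], 'finger_force': 88.3217, 'grip_width': 0.013}
jaw wrist [(0.65, array([254.8, 260.5]))]
jaw top [(0.42, array([227.5, 155.8]))]
jaw side [(0.92, array([275.4, 133.9])), (0.76, array([182.1, 306.9]))]
grip wrist [(0.9, array([252.9, 259.7])), (0.86, array([20.9, 73.7])), (0.32, array([ 37.7, 332.3]))]
grip top []
grip side [(0.88, array([217.9, 258.3])), (0.78, array([225.5, 152.8]))]
expected jaw px [array([251.3447, 448.0398]), array([227.7623, 155.3959]), array([277.7525, 132.214 ])]
```

```bash
python3 -m inch '[[0.016,-0.042,0,0,0,0,1],[0.016,-0.042,0,0,0,0,1],[0.016,-0.042,0,0,0,0,1],[0.016,-0.042,0,0,0,0,1],[0.016,-0.042,0,0,0,0,1]]' | head -3
python3 -m inch '[[0.016,-0.042,0,0,0,0,1],[0.016,-0.042,0,0,0,0,1],[0.016,-0.042,0,0,0,0,1],[0.016,-0.040,0,0,0,0.06,1],[0,0,0,0,0,0.12,1]]' | head -3
python3 -m inch '[[0,0,0,0,0,0.062,1],[0,0,0,0,0,0,1],[0,0,0,0,0,0,1]]'
cat > look.py <<'E'
from h import *
import sys
np.set_printoptions(precision=4,suppress=True)
t=sys.argv[1]
s=st();P=np.array(s['position']);Rt=R.from_euler('xyz',s['tool_rot']).as_matrix()
ct,cs=calibration('top'),calibration('side')
save('top','t%s.png'%t);save('side','s%s.png'%t)
E_=P+Rt@np.array([-.145,0,-.0025]);N=np.array([.589,-.2025,.062])
for nm,X,L in(('jaw',E_,('jaw','wrench')),('nut',N,('nut_mid',))):
  print(nm,'exp',X,proj(ct,X),proj(cs,X))
  for l in L:
    b=[]
    for cam,cc in(('top',ct),('side',cs)):
      rr=[(r['score'],r['xy']) for r in landmark_of(l,cam) if np.linalg.norm(np.array(r['xy'])-proj(cc,X))<25]
      if rr: b.append(ray(cc,rr[0][1])); print(l,cam,round(rr[0][0],2),np.round(rr[0][1],1))
    if len(b)==2: print('tri',tri(b))
E
python3 look.py 5
```

```text
clock: 9.8
position: [0.4483, -0.0048, 0.1271]
tool_rot: [3.142, -0.0, -3.055]
clock: 10.3
position: [0.3971, -0.1796, 0.1265]
tool_rot: [-3.141, -0.002, 3.037]
clock: 10.6
position: [0.3997, -0.174, 0.1272]
tool_rot: [3.141, -0.0, 2.989]
force: [0.1, -0.7, -2.3]
grip_width: 0.0132
finger_force: 88.5
{'clock': 10.6, 'qpos': [0.9357, 0.5118, -0.846, 2.1426, 0.5814, 0.7307, 1.1206], 'qd': [-0.0026, 0.0013, -0.0034, -0.0003, 0.0009, 0.0013, 0.0005], 'joint_efforts': [0.4033, -68.9428, -11.469, -24.8817, 0.0142, -0.1828, -0.3185], 'position': [0.3997, -0.174, 0.1272], 'tool_rot': [3.1415, -0.0002, 2.9886], 'force': [0.0587, -0.7308, -2.3117], 'moment': [0.043, 0.169, -0.0288], 'finger_force': 88.5221, 'grip_width': 0.0132}
jaw exp [ 0.543  -0.1961  0.1297] [386.1576 197.1074] [316.7796 282.899 ]
jaw top 0.73 [383.5 198.2]
jaw side 0.98 [317.5 287. ]
tri [ 0.5443 -0.1954  0.1132]
wrench top 0.97 [387.1 196.7]
wrench side 0.94 [317.5 289.2]
tri [ 0.5442 -0.2025  0.1174]
nut exp [ 0.589  -0.2025  0.062 ] [379.2489 184.2512] [335.4714 296.6325]
nut_mid top 0.45 [376.6 186.3]
nut_mid side 0.42 [340.  297.5]
tri [ 0.5925 -0.2013  0.0517]
```

```bash
python3 - <<'E'
import cv2
a=cv2.imread('pics/s5.png')[225:365,205:385];cv2.imwrite('pics/s5c.png',cv2.resize(a,None,fx=4.2,fy=4.2,interpolation=cv2.INTER_CUBIC))
E
```

```text
(no output)
```

View pics/s5c.png

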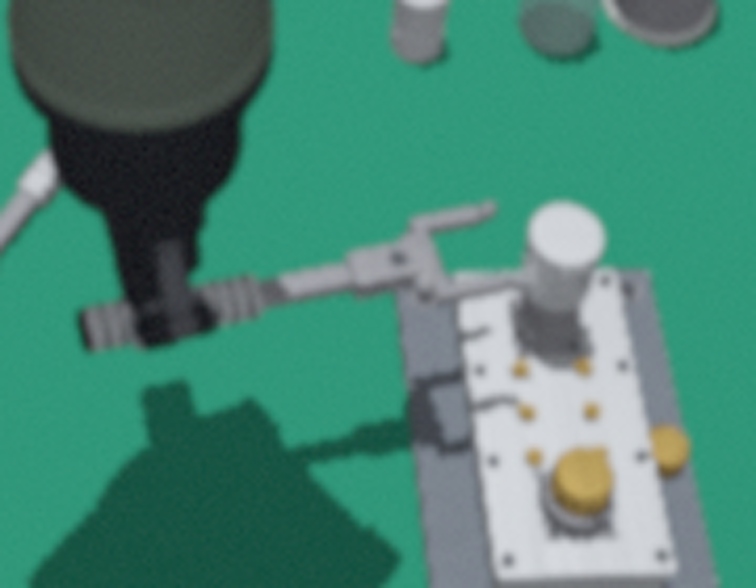

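Side crop: the wrench is level to slightly drooping, with its handle end at (90,325), pin at (400,258) and jaw tips at (493,210) and (530,280). The termination top is at (567,235).

```bash
python3 - <<'E'
from h import *
from scipy.optimize import least_squares
np.set_printoptions(precision=4,suppress=True)
cs=calibration('side')
px=lambda p: np.array(p)/4.2-.4+np.array([205,225])
P=np.array([.3997,-.174,.1272]);
obs=[((-.180,0),(92,322)),((-.036,0),(400,258)),((.018,.0178),(490,210)),((.018,-.0178),(532,282))]
# v: yaw, droop, xoff(dist tcp->jaw), zoff
def f(v):
    u=np.array([np.cos(v[0]),np.sin(v[0])]);n=np.array([-u[1],u[0]]);o=[]
    for (a,b),p in obs:
        d=v[2]+a; q=np.append(P[:2]+d*u+b*n,P[2]+v[3]-v[1]*d); o+=list(proj(cs,q)-px(p))
    return np.array(o)
s=least_squares(f,[-.153,0,.145,.0025]);print(s.x,s.fun)
s=least_squares(lambda v:f([-.153,v[0],.145,v[1]]),[0,.0025]);print(s.x,s.fun)
s=least_squares(lambda v:f([-.153,v[0],v[1],.0025]),[0,.145]);print(s.x,s.fun)
print('fin top',atz(cs,px((567,235)),.119),'capstay top',atz(cs,px((584,478)),.07))
E
```

```text
[-0.0801  0.183   0.1535  0.0065] [-0.11   -0.3093  0.5541  1.2638  0.9484  0.5539 -1.4037 -1.5681]
[0.0648 0.0082] [-5.0002  0.0525 -1.5735  1.3157  1.1181 -0.0244 -2.304  -1.3749]
[0.0475 0.1493] [-2.4477  1.4343  0.5031  2.0041  3.0947  0.4204 -0.2946 -0.9717]
fin top [ 0.5896 -0.2025  0.119 ] capstay top [ 0.5559 -0.2884  0.07  ]
```

```bash
python3 -m inch '[[0,0,0.03,0,0,0,1],[0,0,0.025,0,0,0,1],[0,0,0.0085,0,0,0,1],[0,0,0,0,0,0,1]]'
python3 look.py 6
python3 - <<'E'
import cv2
a=cv2.imread('pics/s6.png')[250:350,260:380];cv2.imwrite('pics/s6c.png',cv2.resize(a,None,fx=6,fy=6,interpolation=cv2.INTER_CUBIC))
E
```

```text
clock: 11.4
position: [0.3994, -0.1738, 0.0633]
tool_rot: [3.141, -0.002, 2.987]
force: [0.3, 0.7, -2.0]
grip_width: 0.0128
finger_force: 88.5
{'clock': 11.4, 'qpos': [0.8329, 0.6183, -0.7245, 2.1825, 0.741, 0.6044, 0.978], 'qd': [0.0201, -0.0329, -0.0303, -0.0124, -0.0321, 0.0233, 0.0259], 'joint_efforts': [-1.244, -72.5913, -10.0838, -17.7532, 0.9592, -0.791, -0.8074], 'position': [0.3994, -0.1738, 0.0633], 'tool_rot': [3.1409, -0.0015, 2.9866], 'force': [0.2721, 0.7026, -2.0423], 'moment': [0.0626, 0.1619, 0.0166], 'finger_force': 88.4827, 'grip_width': 0.0128}
jaw exp [ 0.5427 -0.1961  0.0656] [378.2118 200.1303] [313.4083 301.054 ]
jaw top 0.9 [377.6 198.8]
jaw side 0.64 [311.8 302.3]
tri [ 0.5439 -0.1953  0.0601]
wrench top 0.7 [379.1 197.8]
wrench side 0.68 [312.7 303.6]
tri [ 0.5454 -0.199   0.0607]
nut exp [ 0.589  -0.2025  0.062 ] [379.2489 184.2512] [335.4714 296.6325]
nut_mid top 0.35 [378.5 187.1]
nut_mid side 0.48 [338.3 299.4]
tri [ 0.588  -0.2051  0.0539]
```

View pics/s6c.png

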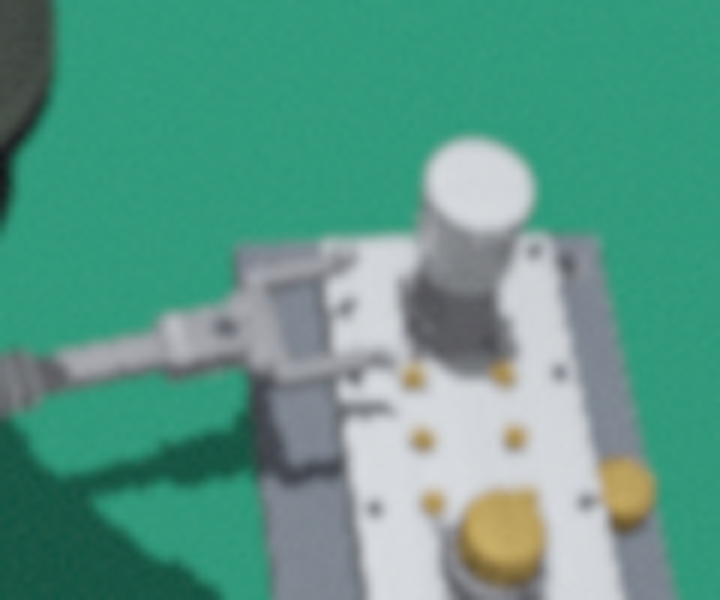

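```bash
python3 -m inch '[[-0.01,0,0,0,0,0,1],[-0.01,0,0,0,0,0,1],[-0.007,0,0,0,0,0,1],[-0.005,0,0,0,0,0,1],[0,0,0,0,0,0,1]]'
python3 -m inch '[[-0.004,0,0,0,0,0,1],[-0.003,0,0,0,0,0,1],[0,0,0,0,0,0,1]]'
```

```text
clock: 12.3
position: [0.4326, -0.1786, 0.0638]
tool_rot: [3.14, 0.001, 2.987]
force: [3.2, 3.8, -2.3]
grip_width: 0.0132
finger_force: 88.7
clock: 12.6
position: [0.4385, -0.1799, 0.0637]
tool_rot: [3.141, -0.0, 2.987]
force: [1.6, 3.9, -2.3]
grip_width: 0.013
finger_force: 88.9
```

```bash
python3 -m inch '[[-0.003,0,0,0,0,0,1],[-0.002,0,0,0,0,0,1],[0,0,0,0,0,0,1]]'
python3 -m inch '[[-0.002,0,0,0,0,0,1],[0,0,0,0,0,0,1]]'
python3 -c "
from h import *
st()"
```

```text
clock: 12.9
position: [0.4432, -0.1807, 0.0637]
tool_rot: [3.141, -0.0, 2.987]
force: [-0.4, 4.7, -2.4]
grip_width: 0.013
finger_force: 88.9
clock: 13.1
position: [0.4451, -0.181, 0.0637]
tool_rot: [3.141, -0.0, 2.986]
force: [-1.1, 5.0, -2.3]
grip_width: 0.013
finger_force: 88.9
{'clock': 13.1, 'qpos': [0.8065, 0.6673, -0.728, 2.0725, 0.7224, 0.6717, 1.0073], 'qd': [0.002, -0.0011, 0.0, 0.0018, 0.0001, -0.0041, -0.0026], 'joint_efforts': [2.8026, -83.3797, -10.7118, -23.168, 0.5466, 0.2655, -0.6985], 'position': [0.4451, -0.181, 0.0637], 'tool_rot': [3.1412, -0.0004, 2.9865], 'force': [-1.1129, 4.9573, -2.2704], 'moment': [1.2147, 0.4018, 0.6877], 'finger_force': 88.9316, 'grip_width': 0.013}
```

```bash
python3 -m inch '[[-0.001,0.001,0,0,0,0,1],[-0.001,0,0,0,0,0,1],[0,0,0,0,0,0,1]]'
python3 -m inch '[[-0.002,0,0,0,0,0,1],[0,0,0,0,0,0,1]]'
python3 -c "
from h import *
print(st()['moment'])" | tail -1
```

```text
clock: 13.4
position: [0.4472, -0.1806, 0.0637]
tool_rot: [3.141, -0.0, 2.986]
force: [-1.8, 4.9, -2.1]
grip_width: 0.0129
finger_force: 88.8
clock: 13.6
position: [0.4476, -0.1808, 0.0633]
tool_rot: [-3.141, -0.003, 2.986]
force: [-8.9, 5.8, -1.3]
grip_width: 0.0132
finger_force: 88.9
[1.31803145 2.10720146 0.57605982]
```

The jaw has seated: it bottoms at 8.9 N. I'll back off 1 mm, lighten the grip, and turn while watching the torques about the nut and the pin.

```bash
cat > tq.py <<'E'
from h import *
s=telemetry.observe();P=np.array(s['position']);F=np.array(s['force']);M=s['moment'][2]
N=np.array([.5896,-.2030]);yaw=s['tool_rot'][2]%(2*np.pi)-np.pi
def T(c): r=P[:2]-c; return r[0]*F[1]-r[1]*F[0]+M
h=np.array([np.cos(yaw),np.sin(yaw)]);pin=P[:2]+.109*h
d=N-pin;al=np.arctan2(d[1],d[0]);y=np.array([np.sin(yaw+np.pi),-np.cos(yaw+np.pi)])
print('t %.2f yaw %.3f dist %.4f lineang %.3f Ftan %.2f Fax %.2f Tnut %.3f Tpin %.3f head %.3f bend %.3f pinnut %.4f z %.4f j7 %.2f j3 %.2f g %.1f'%(s['clock'],yaw,np.linalg.norm(P[:2]-N),np.arctan2(*(N-P[:2])[::-1]),F[:2]@y,F[:2]@h,T(N),T(pin),al,al-yaw,np.linalg.norm(d),P[2],s['qpos'][6],s['qpos'][2],s['finger_force']))
E
python3 -m inch '[[0.001,0,0,0,0,0,1],[0,0,0,0,0,0,1]]' 25 >/dev/null; python3 tq.py
python3 -m inch '[[0,0.0029,0,0,0,0.02,1],[0,0.0029,0,0,0,0.02,1],[0,0,0,0,0,0,1]]' 25 >/dev/null; python3 tq.py
python3 -m inch '[[0,0.0029,0,0,0,0.02,1],[0,0.0029,0,0,0,0.02,1],[0,0,0,0,0,0,1]]' 25 >/dev/null; python3 tq.py
```

```text
t 13.80 yaw -0.156 dist 0.1438 lineang -0.156 Ftan 4.33 Fax -5.56 Tnut 0.005 Tpin 0.156 head -0.155 bend 0.000 pinnut 0.0348 z 0.0636 j7 1.01 j3 -0.73 g 88.9
t 14.10 yaw -0.196 dist 0.1440 lineang -0.197 Ftan 2.97 Fax -6.22 Tnut 0.078 Tpin 0.181 head -0.200 bend -0.003 pinnut 0.0350 z 0.0636 j7 0.96 j3 -0.72 g 88.8
t 14.40 yaw -0.236 dist 0.1441 lineang -0.238 Ftan 3.01 Fax -6.27 Tnut 0.106 Tpin 0.211 head -0.242 bend -0.005 pinnut 0.0351 z 0.0636 j7 0.91 j3 -0.71 g 88.8
```

```bash
python3 -m inch '[[0.0008,0,0,0,0,0,0.9],[0,0,0,0,0,0,0.9]]' 25 | tail -2; python3 tq.py
python3 -m inch '[[0,0,0,0,0,0,0.86],[0,0,0,0,0,0,0.86]]' 25 | tail -2; python3 tq.py
```

```text
grip_width: 0.013
finger_force: 88.8
t 14.60 yaw -0.236 dist 0.1442 lineang -0.236 Ftan 3.93 Fax -3.10 Tnut 0.029 Tpin 0.168 head -0.238 bend -0.003 pinnut 0.0352 z 0.0638 j7 0.91 j3 -0.71 g 88.8
grip_width: 0.0128
finger_force: 88.7
t 14.80 yaw -0.236 dist 0.1442 lineang -0.236 Ftan 3.51 Fax -3.21 Tnut 0.073 Tpin 0.196 head -0.238 bend -0.002 pinnut 0.0352 z 0.0638 j7 0.91 j3 -0.71 g 88.7
```

```bash
for i in 1; do python3 -m inch '[[0,0,0,0,0,0,0.85],[0,0,0,0,0,0,0.845]]' 25 | tail -2;python3 -m inch '[[0,0,0,0,0,0,0.84]]' 25 | tail -2;  python3 -m inch '[[0,0,0,0,0,0,0.835]]' 25 | tail -2; done
```

```text
grip_width: 0.0135
finger_force: 74.8
grip_width: 0.0138
finger_force: 63.5
grip_width: 0.0144
finger_force: 52.1
```

```bash
python3 -m inch '[[0,0,0,0,0,0,0.83]]' 25 | tail -2; python3 -m inch '[[0,0,0,0,0,0,0.825]]' 25 | tail -2; python3 tq.py
python3 -m inch '[[0,0.0029,0,0,0,0.02,0.825],[0,0.0029,0,0,0,0.02,0.825],[0,0,0,0,0,0,0.825]]' 25 >/dev/null; python3 tq.py
python3 -m inch '[[0,0.0029,0,0,0,0.02,0.825],[0,0.0029,0,0,0,0.02,0.825],[0,0,0,0,0,0,0.825]]' 25 >/dev/null; python3 tq.py
```

```text
grip_width: 0.0144
finger_force: 40.6
grip_width: 0.0149
finger_force: 29.0
t 15.40 yaw -0.236 dist 0.1443 lineang -0.235 Ftan 2.23 Fax -3.76 Tnut 0.033 Tpin 0.113 head -0.230 bend 0.006 pinnut 0.0353 z 0.0637 j7 0.91 j3 -0.71 g 29.0
t 15.70 yaw -0.277 dist 0.1444 lineang -0.278 Ftan 1.57 Fax -4.54 Tnut 0.158 Tpin 0.213 head -0.282 bend -0.005 pinnut 0.0354 z 0.0637 j7 0.87 j3 -0.70 g 28.9
t 16.00 yaw -0.317 dist 0.1445 lineang -0.319 Ftan 2.10 Fax -3.97 Tnut 0.084 Tpin 0.158 head -0.326 bend -0.009 pinnut 0.0355 z 0.0638 j7 0.82 j3 -0.69 g 29.0
```

```bash
for i in 1; do python3 -m inch '[[0,0.0044,0,0,0,0.03,0.825],[0,0.0044,0,0,0,0.03,0.825],[0,0,0,0,0,0,0.825]]' 25 >/dev/null; python3 tq.py
python3 -m inch '[[-0.0003,0.0044,0,0,0,0.03,0.825],[0,0.0044,0,0,0,0.03,0.825],[0,0,0,0,0,0,0.825]]' 25 >/dev/null; python3 tq.py
python3 -m inch '[[-0.0003,0.0044,0,0,0,0.03,0.825],[0,0.0044,0,0,0,0.03,0.825],[0,0,0,0,0,0,0.825]]' 25 >/dev/null; python3 tq.py; done
```

```text
t 16.30 yaw -0.377 dist 0.1445 lineang -0.381 Ftan 1.20 Fax -4.66 Tnut 0.152 Tpin 0.192 head -0.391 bend -0.014 pinnut 0.0355 z 0.0638 j7 0.75 j3 -0.67 g 28.9
t 16.60 yaw -0.437 dist 0.1446 lineang -0.441 Ftan 0.72 Fax -6.99 Tnut 0.222 Tpin 0.244 head -0.452 bend -0.015 pinnut 0.0356 z 0.0637 j7 0.69 j3 -0.66 g 28.9
t 16.90 yaw -0.497 dist 0.1446 lineang -0.502 Ftan -0.20 Fax -6.40 Tnut 0.261 Tpin 0.250 head -0.515 bend -0.018 pinnut 0.0356 z 0.0637 j7 0.62 j3 -0.64 g 28.9
```

```bash
for i in 1; do python3 -m inch '[[0.0004,0.0043,0,0,0,0.03,0.825],[0,0.0043,0,0,0,0.03,0.825],[0,0,0,0,0,0,0.825]]' 25 >/dev/null; python3 tq.py
python3 -m inch '[[0,0.0043,0,0,0,0.03,0.825],[0,0.0043,0,0,0,0.03,0.825],[0,0,0,0,0,0,0.825]]' 25 >/dev/null; python3 tq.py
python3 -m inch '[[0,0.0043,0,0,0,0.03,0.825],[0,0,0,0,0,0,0.825]]' 25 >/dev/null; python3 tq.py; done
```

```text
t 17.20 yaw -0.557 dist 0.1448 lineang -0.562 Ftan -0.60 Fax -5.23 Tnut 0.377 Tpin 0.352 head -0.577 bend -0.019 pinnut 0.0358 z 0.0638 j7 0.56 j3 -0.63 g 28.9
t 17.50 yaw -0.617 dist 0.1450 lineang -0.622 Ftan 0.74 Fax -5.06 Tnut 0.230 Tpin 0.253 head -0.636 bend -0.018 pinnut 0.0360 z 0.0638 j7 0.49 j3 -0.61 g 28.9
t 17.70 yaw -0.647 dist 0.1451 lineang -0.651 Ftan -0.46 Fax -5.18 Tnut 0.325 Tpin 0.306 head -0.661 bend -0.014 pinnut 0.0361 z 0.0638 j7 0.46 j3 -0.61 g 28.9
```

```bash
for i in 1; do python3 -m inch '[[0,0.0044,0,0,0,0.03,0.825],[0,0,0,0,0,0,0.825]]' 25 >/dev/null; python3 tq.py
python3 -m inch '[[0,0.0044,0,0,0,0.03,0.825],[0,0,0,0,0,0,0.825]]' 25 >/dev/null; python3 tq.py
python3 -m inch '[[0,0.0044,0,0,0,0.03,0.825],[0,0,0,0,0,0,0.825]]' 25 >/dev/null; python3 tq.py; done
```

```text
t 17.90 yaw -0.677 dist 0.1451 lineang -0.681 Ftan -0.40 Fax -4.49 Tnut 0.374 Tpin 0.357 head -0.694 bend -0.017 pinnut 0.0361 z 0.0638 j7 0.43 j3 -0.60 g 28.9
t 18.10 yaw -0.706 dist 0.1451 lineang -0.710 Ftan -1.11 Fax -4.92 Tnut 0.426 Tpin 0.383 head -0.723 bend -0.017 pinnut 0.0361 z 0.0638 j7 0.40 j3 -0.59 g 28.9
t 18.30 yaw -0.736 dist 0.1451 lineang -0.740 Ftan -2.00 Fax -4.78 Tnut 0.571 Tpin 0.496 head -0.754 bend -0.019 pinnut 0.0362 z 0.0638 j7 0.37 j3 -0.59 g 28.8
```

```bash
for i in 1; do python3 -m inch '[[0,0.0038,0,0,0,0.03,0.825],[0,0,0,0,0,0,0.825]]' 25 >/dev/null; python3 tq.py
python3 -m inch '[[0,0.0034,0,0,0,0.03,0.825],[0,0,0,0,0,0,0.825]]' 25 >/dev/null; python3 tq.py
python3 -m inch '[[0,0,0,0,0,0,0.825]]' 25 >/dev/null; python3 tq.py; done
```

```text
t 18.50 yaw -0.766 dist 0.1452 lineang -0.766 Ftan -2.31 Fax -4.86 Tnut 0.667 Tpin 0.583 head -0.767 bend -0.001 pinnut 0.0362 z 0.0638 j7 0.35 j3 -0.58 g 28.9
t 18.70 yaw -0.796 dist 0.1453 lineang -0.790 Ftan -2.20 Fax -3.92 Tnut 0.672 Tpin 0.596 head -0.771 bend 0.025 pinnut 0.0363 z 0.0638 j7 0.32 j3 -0.57 g 28.9
t 18.80 yaw -0.795 dist 0.1452 lineang -0.787 Ftan -1.21 Fax -4.91 Tnut 0.527 Tpin 0.488 head -0.765 bend 0.030 pinnut 0.0363 z 0.0637 j7 0.32 j3 -0.57 g 29.0
```

Pin torque has plateaued at about 0.5 N m and the joint has begun to give. I'll now pivot about the pin for a clear bend.

```bash
for i in 1; do python3 -m inch '[[0,0.0033,0,0,0,0.03,0.825],[0,0.0033,0,0,0,0.03,0.825],[0,0,0,0,0,0,0.825]]' 25 >/dev/null; python3 tq.py
python3 -m inch '[[0,0.0033,0,0,0,0.03,0.825],[0,0.0033,0,0,0,0.03,0.825],[0,0,0,0,0,0,0.825]]' 25 >/dev/null; python3 tq.py; done
python3 look.py 7
python3 - <<'E'
import cv2,numpy as np
a=cv2.imread('pics/s7.png')[255:345,270:370];b=cv2.imread('pics/t7.png')[155:245,330:430]
cv2.imwrite('pics/b7.png',np.hstack([cv2.resize(x,(400,360),interpolation=cv2.INTER_CUBIC) for x in(a,b)]))
E
```

```text
t 19.10 yaw -0.855 dist 0.1453 lineang -0.835 Ftan -1.56 Fax -5.09 Tnut 0.521 Tpin 0.479 head -0.776 bend 0.080 pinnut 0.0363 z 0.0638 j7 0.26 j3 -0.56 g 28.9
t 19.40 yaw -0.915 dist 0.1451 lineang -0.881 Ftan -1.48 Fax -5.03 Tnut 0.516 Tpin 0.487 head -0.778 bend 0.137 pinnut 0.0364 z 0.0638 j7 0.21 j3 -0.54 g 28.9
{'clock': 19.4, 'qpos': [0.4652, 0.6445, -0.5405, 2.0164, 0.5543, 0.6278, 0.2092], 'qd': [0.0073, -0.0011, -0.0023, 0.0071, 0.0078, 0.0015, 0.0268], 'joint_efforts': [0.7064, -87.3588, -8.0171, -25.8606, 0.5383, -0.9777, -1.1018], 'position': [0.4972, -0.0911, 0.0638], 'tool_rot': [-3.1415, -0.0001, 2.2266], 'force': [-4.2411, 3.0829, -2.646], 'moment': [0.8078, 1.0832, 0.3259], 'finger_force': 28.9195, 'grip_width': 0.0154}
jaw exp [ 0.5856 -0.206   0.0663] [381.0313 185.1642] [335.1328 297.4954]
jaw side 0.64 [337.4 294.3]
wrench side 0.71 [336.1 300.4]
nut exp [ 0.589  -0.2025  0.062 ] [379.2489 184.2512] [335.4714 296.6325]
nut_mid side 0.52 [336.1 297.9]
```

View pics/b7.png

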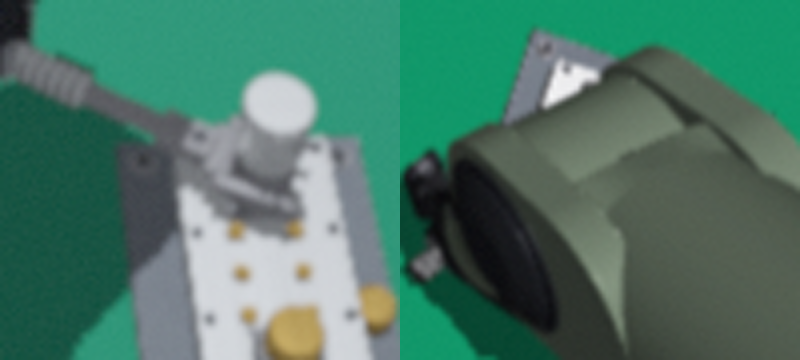

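Picture: the jaw is fully on the nut under the termination, and the handle visibly bends relative to the head at the pin (about (195,140) on the left). One small step more, then ease off.

```bash
python3 -m inch '[[0,0.0033,0,0,0,0.03,0.825],[0,0,0,0,0,0,0.825]]' 25 >/dev/null; python3 tq.py
python3 -m inch '[[0,-0.0033,0,0,0,-0.03,0.825],[0,-0.0033,0,0,0,-0.03,0.825],[0,-0.0033,0,0,0,-0.03,0.825],[0,-0.0033,0,0,0,-0.03,0.825],[0,0,0,0,0,0,0.825]]' 25 >/dev/null; python3 tq.py
python3 -m inch '[[0,-0.0033,0,0,0,-0.03,0.825],[0,-0.0033,0,0,0,-0.03,0.825],[0,0,0,0,0,0,0.825]]' 25 >/dev/null; python3 tq.py
python3 -m inch '[[0,-0.0022,0,0,0,-0.015,0.825],[0,0,0,0,0,0,0.825]]' 25 >/dev/null; python3 tq.py
```

```text
t 20.00 yaw -0.945 dist 0.1451 lineang -0.903 Ftan -1.28 Fax -5.64 Tnut 0.460 Tpin 0.448 head -0.779 bend 0.166 pinnut 0.0364 z 0.0638 j7 0.18 j3 -0.53 g 28.9
t 20.50 yaw -0.825 dist 0.1453 lineang -0.808 Ftan -0.88 Fax -4.08 Tnut 0.587 Tpin 0.565 head -0.758 bend 0.067 pinnut 0.0364 z 0.0638 j7 0.29 j3 -0.56 g 29.4
t 20.80 yaw -0.765 dist 0.1453 lineang -0.764 Ftan -2.29 Fax -0.39 Tnut 0.718 Tpin 0.635 head -0.761 bend 0.003 pinnut 0.0363 z 0.0638 j7 0.35 j3 -0.58 g 29.2
t 21.00 yaw -0.750 dist 0.1455 lineang -0.754 Ftan 1.16 Fax -0.07 Tnut 0.099 Tpin 0.142 head -0.764 bend -0.014 pinnut 0.0365 z 0.0639 j7 0.36 j3 -0.58 g 28.8
```

```bash
python3 -m inch '[[0,-0.0028,0,0,0,-0.02,0.825],[0,0,0,0,0,0,0.85],[0,0,0,0,0,0,1],[0,0,0,0,0,0,1]]' 70 | tail -1; python3 tq.py
python3 -m inch '[[0.003,0,0,0,0,0,1],[0.004,0,0,0,0,0,1],[0.004,0,0,0,0,0,1],[0,0,0,0,0,0,1]]' 70 >/dev/null; python3 tq.py
```

```text
finger_force: 69.8
t 21.40 yaw -0.731 dist 0.1457 lineang -0.733 Ftan 0.72 Fax 1.25 Tnut 0.162 Tpin 0.189 head -0.739 bend -0.008 pinnut 0.0367 z 0.0638 j7 0.38 j3 -0.59 g 69.8
t 21.80 yaw -0.731 dist 0.1570 lineang -0.733 Ftan 1.30 Fax -0.05 Tnut -0.055 Tpin 0.007 head -0.736 bend -0.005 pinnut 0.0480 z 0.0639 j7 0.36 j3 -0.59 g 69.8
```

Sliding off freely.

```bash
python3 -m inch '[[0.01,0,0,0,0,0,1],[0.01,0,0,0,0,0,1],[0.01,0,0,0,0,0,1],[0.01,0,0,0,0,0,1],[0.008,0,0,0,0,0,1]]' 90 >/dev/null; python3 tq.py
python3 -m inch '[[0,0,-0.03,0,0,0,1],[0,0,-0.035,0,0,0,1],[0,0,0,0,0,0,1]]' 90; python3 tq.py
```

```text
t 22.30 yaw -0.730 dist 0.2059 lineang -0.732 Ftan 0.16 Fax -0.07 Tnut -0.055 Tpin -0.039 head -0.734 bend -0.004 pinnut 0.0969 z 0.0638 j7 0.26 j3 -0.58 g 92.6
clock: 22.6
position: [0.4387, -0.0659, 0.1318]
tool_rot: [3.139, 0.004, 2.411]
force: [-0.2, -0.9, -2.8]
grip_width: 0.0135
finger_force: 92.6
t 22.60 yaw -0.731 dist 0.2038 lineang -0.738 Ftan -0.84 Fax 0.44 Tnut 0.151 Tpin 0.071 head -0.745 bend -0.014 pinnut 0.0948 z 0.1318 j7 0.39 j3 -0.70 g 92.6
```

```bash
python3 -m inch '[[0.0196,0.0373,-0.002,0,0,0,1],[0.0196,0.0373,0,0,0,0,1],[0.0196,0.0373,0,0,0,0,1],[0.0196,0.0373,0,0,0,0,1],[0.0196,0.0373,0,0,0,0,1]]' 90 >/dev/null
python3 -m inch '[[0.0196,0.0373,0,0,0,0,1],[0.0196,0.0373,0,0,0,0,1],[0,0,0,0,0,-0.13,1],[0,0,0,0,0,-0.13,1],[0,0,0,0,0,-0.13,1]]' 90 >/dev/null
python3 -m inch '[[0,0,0,0,0,-0.13,1],[0,0,0,0,0,-0.13,1],[0,0,0,0,0,-0.12,1],[0,0,0,0,0,0,1],[0,0,0,0,0,0,1]]' 90 
python3 - <<'E'
from h import *
np.set_printoptions(precision=4,suppress=True)
a=np.load('c2.npy');f,cx,cy=a[0,:3]; c2=dict(fovy=np.degrees(2*np.arctan(192/f)),cx=cx,cy=cy,pose=a[1:])
print([atz(c2,p,.016) for p in((157,210),(293,221),(154,0),(323,0))])
c=calibration('wrist');im=save('wrist','w8.png');st()
save('top','t8.png');save('side','s8.png')
for l in('jaw','adapter','tray'):
  for cam in('top','side'):
    print(l,cam,[(round(r['score'],2),np.round(r['xy'],1),atz(calibration(cam),r['xy'],0.12 if l=='jaw' else 0)) for r in landmark_of(l,cam)[:2]])
E
```

```text
clock: 24.1
position: [0.5091, 0.2198, 0.1302]
tool_rot: [-3.141, -0.001, -3.106]
force: [0.3, 0.3, -2.2]
grip_width: 0.0129
finger_force: 92.6
[array([0.455 , 0.3206, 0.016 ]), array([0.4553, 0.1608, 0.016 ]), array([0.6675, 0.3206, 0.016 ]), array([0.6815, 0.1628, 0.016 ])]
{'clock': 24.15, 'qpos': [0.0802, 0.6813, -0.8567, 1.8455, 0.6424, 0.9181, 0.529], 'qd': [-0.0019, -0.0061, -0.0019, -0.0042, -0.0001, 0.0024, 0.0114], 'joint_efforts': [0.35, -88.0089, -18.123, -28.2117, 0.1939, -0.0907, 0.1168], 'position': [0.5092, 0.2198, 0.1304], 'tool_rot': [-3.1413, -0.0004, -3.106], 'force': [-0.4567, 0.7817, -2.0944], 'moment': [0.015, 0.175, 0.0306], 'finger_force': 92.5947, 'grip_width': 0.0128}
jaw top [(0.46, array([226. , 157.4]), array([0.6569, 0.2329, 0.12  ]))]
jaw side [(0.65, array([182.1, 305. ]), array([ 0.2994, -0.138 ,  0.12  ])), (0.63, array([276.2, 135.3]), array([0.6591, 0.2365, 0.12  ]))]
adapter top [(0.63, array([314.6, 130.6]), array([ 0.7696, -0.0314,  0.    ]))]
adapter side [(0.64, array([272.1, 150.3]), array([0.6858, 0.3123, 0.    ])), (0.63, array([341.7, 231.9]), array([ 0.7174, -0.0236,  0.    ]))]
tray top []
tray side [(0.81, array([251.3, 175.5]), array([0.5916, 0.2399, 0.    ])), (0.27, array([337. , 232.1]), array([ 0.7067, -0.0198,  0.    ]))]
```

```bash
python3 -m inch '[[0,0,0.035,0,0,0.033,1],[0,0,0.035,0,0,0,1],[0,0,0.025,0,0,0,1],[0,0,0.012,0,0,0,1],[0,0,0,0,0,0,1]]' 90 
python3 -m inch '[[0,0,0.005,0,0,0,1],[0,0,0.003,0,0,0,1],[0,0,0,0,0,0,1]]' 90
python3 -m inch '[[0,0,0.003,0,0,0,1],[0,0,0.002,0,0,0,1],[0,0,0,0,0,0,1]]' 90
```

```text
clock: 25.05
position: [0.5089, 0.2198, 0.0229]
tool_rot: [-3.141, -0.002, -3.135]
force: [-0.1, -0.1, -1.4]
grip_width: 0.0127
finger_force: 92.6
clock: 25.35
position: [0.5098, 0.2199, 0.0162]
tool_rot: [3.141, 0.001, -3.136]
force: [-0.4, 0.2, -2.8]
grip_width: 0.0132
finger_force: 92.6
clock: 25.65
position: [0.5094, 0.2198, 0.0107]
tool_rot: [-3.141, -0.0, -3.135]
force: [-0.3, 0.5, -2.5]
grip_width: 0.0131
finger_force: 92.6
```

```bash
python3 -m inch '[[0,0,0.001,0,0,0,1],[0,0,0.001,0,0,0,1],[0,0,0,0,0,0,1]]' 90
python3 -m inch '[[0,0,0.0006,0,0,0,1],[0,0,0,0,0,0,1]]' 90
```

```text
clock: 25.95
position: [0.5095, 0.2199, 0.0088]
tool_rot: [3.142, 0.0, -3.135]
force: [-1.4, 0.6, 0.4]
grip_width: 0.0128
finger_force: 92.8
clock: 26.15
position: [0.5095, 0.2199, 0.0086]
tool_rot: [-3.142, 0.0, -3.135]
force: [-2.9, -1.7, 8.9]
grip_width: 0.013
finger_force: 94.0
```

```bash
python3 -m inch '[[0,0,0,0,0,0,0.8],[0,0,0,0,0,0,0.7],[0,0,0,0,0,0,0.58],[0,0,0,0,0,0,0.58],[0,0,-0.004,0,0,0,0.58]]' 40
python3 -m inch '[[0,0,-0.015,0,0,0,0.55],[0,0,-0.035,0,0,0,0.5],[0,0,-0.045,0,0,0,0],[0,0,-0.045,0,0,0,0],[0,0,0,0,0,0,0]]' 40
python3 - <<'E'
from h import *
np.set_printoptions(precision=4,suppress=True)
c=calibration('wrist');im=save('wrist','w9.png');save('side','s9.png')
for l in('jaw','grip'): print(l,[(round(r['score'],2),np.round(r['xy'],1),atz(c,r['xy'],.011)) for r in landmark_of(l,'wrist')[:2]])
a=cv2.imread('pics/w9.png');b=cv2.imread('pics/s9.png')
cv2.imwrite('pics/f9.png',np.hstack([cv2.resize(a,(400,300)),cv2.resize(b,(400,300))]))
st()
E
```

```text
clock: 26.65
position: [0.5092, 0.2198, 0.012]
tool_rot: [-3.141, -0.001, -3.135]
force: [0.4, 0.2, -0.4]
grip_width: 0.0359
finger_force: 0.0
clock: 27.15
position: [0.5112, 0.2214, 0.1585]
tool_rot: [3.139, 0.007, -3.135]
force: [0.5, 0.6, -1.6]
grip_width: 0.0833
finger_force: 0.0
jaw [(0.59, array([253.2, 297.8]), array([0.653 , 0.2246, 0.011 ])), (0.51, array([ 65.2, 273.2]), array([0.6203, 0.0139, 0.011 ]))]
grip [(0.67, array([250. , 176.1]), array([0.5068, 0.2204, 0.011 ])), (0.67, array([29.6, 92.8]), array([0.4292, 0.0199, 0.011 ]))]
{'clock': 27.35, 'qpos': [0.0923, 0.6508, -0.8716, 1.8302, 0.6059, 0.9515, 0.5287], 'qd': [-0.0075, 0.0177, 0.0071, 0.002, 0.0031, -0.0016, -0.0011], 'joint_efforts': [0.3429, -87.9732, -17.9297, -29.7381, -0.0377, 0.043, 0.0401], 'position': [0.5091, 0.2195, 0.1521], 'tool_rot': [-3.1411, -0.0005, -3.1354], 'force': [0.6845, -0.9114, -0.0888], 'moment': [-0.0065, -0.0222, -0.0178], 'finger_force': 0.0, 'grip_width': 0.0854}
```

View pics/f9.png

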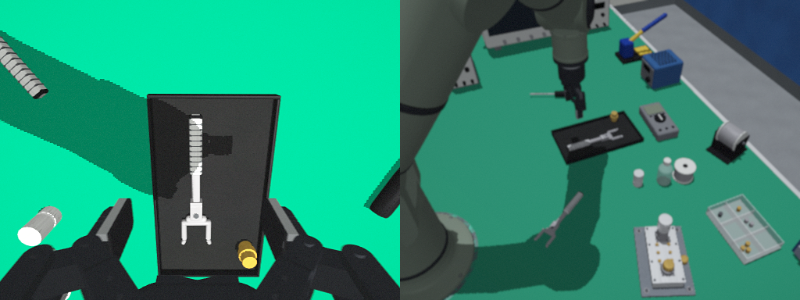

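The final picture shows the wrench lying straight in the tray (jaw about (197,235), grip end about (196,117)). The adapter is untouched at (247,253), and the filter and bystanders are in place.

```bash
python3 -c "
from workcell import bot; print(bot.job_done())"
```

```text
the job is handed in; nothing more can be done
None
```

The job is handed in at about 27 s: I tightened the nut until the handle gave at about 0.5 N m with a bend of roughly 0.18 rad, short of the 0.30 stop, then eased off and laid the wrench flat and straight in the tray with nothing else visibly moved.

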